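# Shut and latch the luthier's transport case

## Task

Shut the lid of the small plywood transport case, then hook the loop of its draw latch over the lip of the keeper on the lid, and swing the latch's handle all the way down until it snaps over center and holds the lid clamped. Leave the brown bottle and the jar in front of the case where they stand.

Things in the scene. Friction and masses are not known exactly. Their poses are not given: they have to be found in the camera images.
- case: Plywood transport case, fixed to the bench, 180 mm deep, 300 mm wide, 125 mm high without its lid, 160 mm with it shut. Its front, with the steel draw latch in the middle, looks roughly towards the robot. Origin: centre of its underside, on the bench. Axes: x level from the front wall to the back, y along the front, z up. Nothing stands within 80 mm of the latch to either side.
- latch_pivot (a point): Pivot pin of the latch's handle: 26 mm out from the middle of the case's front wall, 107 mm above the bench. Axes as the case. Two thin ears (31 mm over all) carry the pin.
- lid (a joint): Angle of the lid in rad: 0 fully shut, 0.5 to 0.95 at the start. The lid is plywood, 180 x 300 mm, 35 mm high, about 0.45 kg. It hinges about the top edge of the back wall: a level line along y, 206 mm behind latch_pivot, 125 mm above the bench. The hinge is stiff and keeps it where it is left; 1 to 5 N down on its front edge moves it.
- lid_front (a point): Middle of the lid's upper front edge: 180 mm in front of the hinge and 35 mm above it when shut, then 160 mm above the bench and right over the front wall.
- keeper_seat (a point): Where the middle of the latch's crossbar lies when hooked and drawn tight. The keeper is a steel bracket 26 mm wide on the middle of the lid's front: a ledge, 3 mm below this point and rising 5 mm towards the lid, stands 33 mm out and ends in an upturned lip, 4 mm thick, 9 mm higher than this point, 3 mm outside it. Lid shut: 145 mm above the bench, right above latch_pivot. Axes as the lid (x to the back).
- handle (a joint): Angle of the latch's steel handle, rad: 0 closed, hanging in front of the case, slanting 0.35 rad outward from straight down; it grows as the handle swings out and up about latch_pivot (1.22: level, pointing away from the case). Start 2.04 to 2.22, stop 2.6. Friction keeps it where it is left (1 N at the tip moves it). With the loop hooked it takes up to 4 N at the tip, until at about 0.35 it snaps to 0.
- handle_tip (a point): Free end of the handle, a flat bar 22 mm wide, 5 mm thick, reaching 88 mm from latch_pivot. When closed the tip is 24 mm above the bench and 56 mm out from the wall. A gripper held upright there would meet the keeper and the lid with its upper part; pushed to where it snaps, it does not.
- loop_pin (a point): Pin in the handle on which the loop swings freely, 20 mm from latch_pivot, 0.77 rad to the case side of the handle's line.
- bar (a point): Middle of the loop's crossbar, a steel rod 6 mm thick along y, 52 mm from loop_pin. Two arms, 45 mm wide overall, join it to the pin; handle and keeper fit between them, and fingers can pinch across them. At the start the loop is folded back on the handle. Swung up past the lip (handle at 2.04 or more) and let go, the bar falls on the ledge behind it. The arms are sprung, 5 mm, 4.5 N per mm.
- amber_bottle: Bystander: small brown glass bottle, 40 mm wide, 75 mm tall, in front of the case to one side of the latch. Origin at the centre of its underside.
- jar: Bystander: glass jar with white cap, 60 mm wide, 75 mm tall, in front of the case to the other side of the latch. Origin at the centre of its underside.

How it is judged:
On the way, in this order (a step that is already met when the one before it is completed fails the run):
1. the lid is pressed shut (value of joint lid below 0.05 rad), for 0.1 s.
2. the loop's crossbar lies on the keeper's ledge, behind its lip, with the handle still up (z of bar in the frame of keeper_seat between -0.004 and 0.0085 m and x of bar in the frame of keeper_seat between -0.004 and 0.026 m and value of joint handle above 1 rad), for 0.2 s.
At the end, for the whole second after the job is handed in: The lid is fully shut (under 0.02 rad), the handle is fully down (under 0.1 rad, past center) and the crossbar lies in the keeper's seat behind the lip (within 6 mm) (value of joint lid below 0.02 rad and value of joint handle below 0.1 rad and distance between bar and keeper_seat below 0.006 m); the robot touches nothing.
It fails at once if the brown bottle or the jar is moved by more than 30 mm or tipped over (distance of any of amber_bottle, jar from where it was at the start of the episode above 0.03 m or angle between any of amber_bottle, jar's own z axis and vertical above 0.5 rad).
It also fails if it takes over 53 s, if anything falls off the work surface, if the arm or the gripper's body presses on something with over 40 N, if the wrist force passes 120 N, or if a joint passes its speed limit or range.

## Robot

A 7-joint arm with a two-finger parallel gripper is mounted at the origin on the work surface. World frame = base frame: x ahead of the robot, y to its left, z up, the work surface at z = 0. Lengths are in m, angles in rad, forces in N, time in s.
With the tool pointing down it reaches from about 0.425 to 0.95 m from the base axis. Payload 4.7 kg.
Tool frame: the origin (TCP) lies between the finger pads; the fingertips stand 25 mm ahead of it and the grasp point (between the pads) lies 6 mm ahead of it; z points along the fingers, y is the line along which they close (so a half turn about z gives the same grasp; the last joint's range is limited). The gripper opens to 85 mm and grips with 20 to 120 N. Pads are 22 mm wide; open, the fingers measure 114 mm over their backs; the gripper's body (76 mm by 85 mm) begins 54 mm behind the grasp point. The pads swing forward as they close: fully open they stand 13 mm farther back than shut.
Start: joints at [-0.029, 0.469, -0.049, 1.532, 0.024, 1.141, -0.082], TCP at [0.675, 0, 0.23] pointing down, gripper open.
Joint ranges: [-2.59, 2.59], [-0.33, 1.99], [-1.39, 1.29], [0.1, 2.45], [-1.04, 4.18], [0.21, 1.99], [-2.66, 2.66]. Speed limits (rad/s): [2.57, 2.57, 3.14, 3.14, 3.14, 3.14, 3.14].

## Interface

Orientations are given as a 3x3 rotation matrix whose columns are the frame's x, y, z axes.
In Python, from rig import * gives the robot as it stands. Calls block until the motion is done:
- movep(position, orientation): joint-space move of the TCP to a pose.
- move_l(position, attitude=None, feed=0.15, until_force=None): straight line of the TCP; attitude=None keeps the orientation; feed is the mean speed in m/s. With until_force (N) it stops when the force on the tool has changed by that much, and returns True; else False.
- move_joints(angles): joint-space move.
- command_gripper(opening, newtons=None): finger opening in m; newtons is the grip in N (None keeps the last); returns when the fingers have stopped.
- sleep(seconds).
- inverse_kinematics(position, orientation): joint angles nearest the present ones, or None.
- sense(): the state.
- camera(name): name is "scene" or "side" or "wrist"; returns (picture, depth): 480x640x3 uint8, red, green, blue; 480x640 float32, m along the optical axis (not along the pixel's ray), 0 where there is no reading.
- camera_params(name): a dict with "K" (3x3 intrinsics, pixels), "dist" ([k1, k2, p1, p2, k3] as OpenCV has them; the pictures are not rectified), "position" and "rotation" of the camera in the world; the wrist camera has in their place "tool_from_camera" (4x4, takes a point from camera to tool coordinates, whose origin is the TCP and whose axes are the flange's). Camera axes: x right, y down, z forward; pixel columns grow to the right and rows downward; lengths in m; the calibration is good to about 2 mm. A picture is of the moment at which its call begins: read the wrist's pose just before it. camera_params takes no time and is no camera call.
A pose or a line that the arm cannot do raises Unreachable and nothing moves.
- finish_job(): hands the job in; it is judged then, once.
The state is a dict: "time_s": time; "joint_pos": joint angles; "qd": joint speeds; "joint_efforts": joint torques, N m; "position": TCP position; "tcp_rot": TCP orientation; "wrist_force": force on the tool from outside, world axes, zero at the start; "ft_torque": the same for the moment, N m; "finger_gap": finger opening in m; "gripper_force": force on a finger pad.
Only numpy, scipy, OpenCV 4.12 (cv2) and the standard library are available. Lean on these libraries where they do the work, as an engineer would, in place of code of your own. Each camera call takes 0.05 s, during which the arm holds its last target. There are 200 camera calls.

## Working session

There is one attempt and no reset: what is moved stays moved. The work goes in short steps, each a Python script; the robot and the scene stay as the last script left them, time stands still between calls to the robot, and variables do not carry over. Pictures are saved under pics/ and viewed, at most 10 in all, crops included, and the job is handed in when it is done.

```bash
ls; mkdir -p pics; python3 - <<'E'
from rig import *
import cv2,numpy as np
s=sense();print(s['time_s'],s['tcp_rot'],s['finger_gap'])
ims=[]
for n in ["scene","side"]:
    p,d=camera(n); cv2.imwrite(f"pics/{n}0.png",p[:,:,::-1]); np.savez(f"pics/{n}0.npz",p=p,d=d)
    c=camera_params(n); print(n,np.array(c['K']).tolist(),c['dist'],c['position'],np.array(c['rotation']).round(3).tolist())
E
```

```text
pics
0.0 [[-9.11977609e-05  9.99998278e-01 -1.85347573e-03]
 [ 9.99999993e-01  9.10584380e-05 -7.52527223e-05]
 [-7.50838181e-05 -1.85348258e-03 -9.99998279e-01]] 0.08587509732064351
scene [[510.1845315767526, 0.0, 325.11938220902584], [0.0, 510.1845315767526, 235.71515339928303], [0.0, 0.0, 1.0]] [-0.06843779  0.          0.          0.          0.        ] [0.85218687 0.41894291 0.83877464] [[-0.884, 0.381, -0.27], [0.466, 0.738, -0.487], [0.014, -0.557, -0.83]]
side [[479.02057457269535, 0.0, 323.29817669394765], [0.0, 479.02057457269535, 236.91801599537052], [0.0, 0.0, 1.0]] [-0.09995155  0.          0.          0.          0.        ] [ 0.42541783 -0.6754978   0.56807986] [[0.954, -0.174, 0.244], [-0.3, -0.527, 0.795], [-0.01, -0.832, -0.555]]
```

View pics/scene0.png

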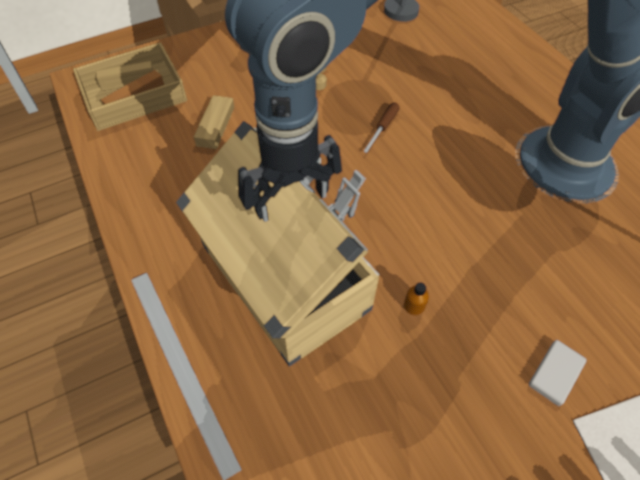

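View pics/side0.png

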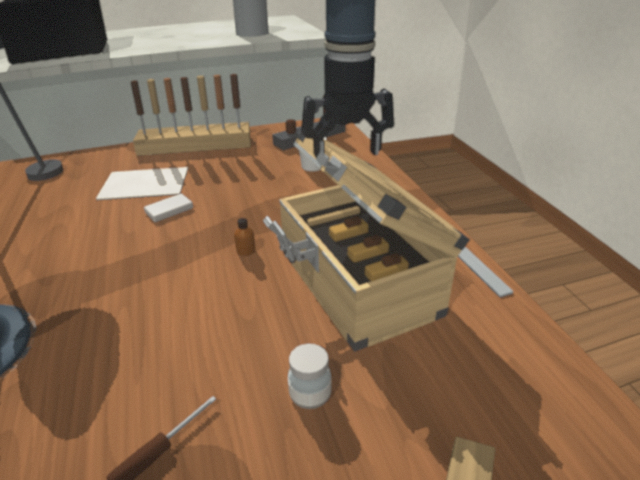

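Scene view: case in the middle, lid ajar, bottle at (417,298). Side view: rim corners at about (283,197), (357,288) and (450,258), latch near (290,243) with its handle tip at (268,222), bottle (245,240), jar (310,375).

```bash
cat > h.py <<'E'
import numpy as np,cv2
from rig import *
def cam(n):
    c=camera_params(n); return np.array(c['K']),np.array(c['dist']),np.array(c['position']),np.array(c['rotation'])
def rays(n,uv):
    K,D,p,R=cam(n); u=cv2.undistortPoints(np.array(uv,float).reshape(-1,1,2),K,D).reshape(-1,2)
    return p,np.c_[u,np.ones(len(u))]@R.T
def onz(n,uv,z):
    p,r=rays(n,uv); return p+r*((z-p[2])/r[:,2])[:,None]
def dep(n,uv,d):
    p,r=rays(n,uv); return p+r*np.array([d[int(v),int(u)] for u,v in uv])[:,None]
def plane(P):
    for _ in range(4):
        c=np.median(P,0) if _==0 else P.mean(0); n=np.linalg.svd(P-c)[2][2]; e=np.abs((P-c)@n); P=P[e<=max(0.003,np.percentile(e,85))]
    return P.mean(0),n,e.mean()
def poly(n,pts,d):
    m=np.zeros((480,640),np.uint8); cv2.fillPoly(m,[np.array(pts)],1); m[d<=0]=0
    v,u=np.nonzero(m); return dep(n,np.c_[u,v],d)
E
python3 - <<'E'
from h import *
f=np.load('pics/side0.npz');d=f['d'];p=f['p']
print('rim',onz('side',[(283,197),(357,288),(450,258)],.125).round(4))
print('bot',onz('side',[(358,346),(446,316)],0).round(4))
print('front',plane(poly('side',[(325,270),(350,300),(352,328),(328,300)],d)))
s=np.load('pics/scene0.npz')['d']
c,n,e=plane(poly('scene',[(195,200),(240,150),(250,215),(300,215),(335,240),(280,310)],s));print('lid',c,n,e,np.arccos(abs(n[2])))
print('tip',dep('side',[(268,222),(270,224)],d),'bottle',onz('side',[(243,222)],.075),'jar',onz('side',[(309,358)],.075))
cv2.imwrite('pics/c1.png',cv2.resize(p[150:360,225:485,::-1],None,fx=2.9,fy=2.8,interpolation=cv2.INTER_CUBIC))
E
```

```text
rim [[ 0.5885  0.1151  0.125 ]
 [ 0.6267 -0.1818  0.125 ]
 [ 0.7911 -0.1596  0.125 ]]
bot [[ 0.6338 -0.1784  0.    ]
 [ 0.8022 -0.1614  0.    ]]
front (array([ 0.6157373 , -0.132917  ,  0.06625963]), array([0.98938942, 0.145278  , 0.00169394]), np.float64(0.0003725419243033549))
lid [0.73515784 0.00183167 0.19890328] [-0.57336981 -0.08770489 -0.8145888 ] 0.0008362796722063203 0.618776398843363
tip [[ 0.52782663 -0.05313989  0.18008148]
 [ 0.52946129 -0.06024245  0.18036244]] bottle [[0.50885067 0.1310238  0.075     ]] jar [[ 0.535514   -0.24410842  0.075     ]]
```

View pics/c1.png

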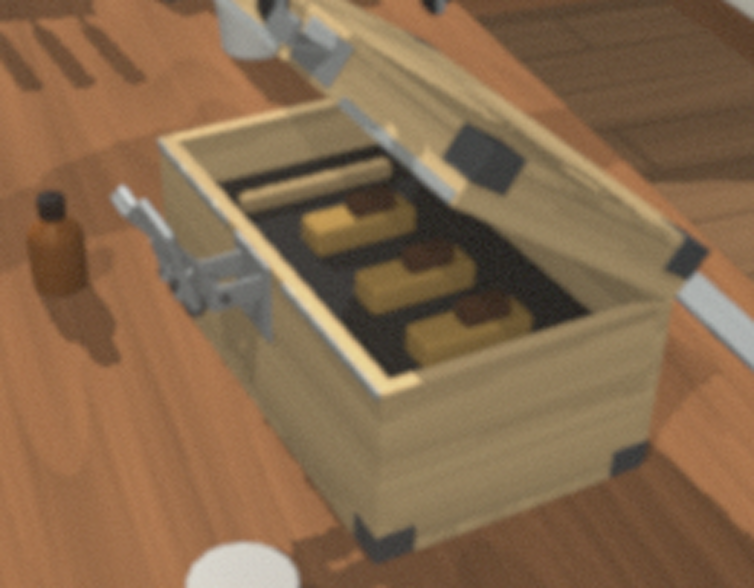

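The crop shows rim corners at (280,201) and (357,291), and the latch pivot near (290,247). It also shows the handle up, with the loop folded on it. The case pose is good enough to act: lift, then press the lid shut.

```bash
cat >> h.py <<'E'
yaw=np.arctan2(.14528,.98939); X=np.array([np.cos(yaw),np.sin(yaw),0]); Y=np.array([-np.sin(yaw),np.cos(yaw),0]); Z=np.array([0,0,1.])
try: XF,YC=np.load('off.npy')
except Exception: XF,YC=.590,-.121
def W(x,z,y=0): return X*(XF+x)+Y*(YC+y)+Z*z     # x from front wall (back +), y from latch middle
def C(P): P=np.atleast_2d(P); return np.c_[P@X-XF,P@Y-YC,P[:,2]]
R0=np.c_[-X,Y,-Z]
def st(t=''): s=sense(); print(t,round(s['time_s'],2),C(s['position'])[0].round(4),np.round(s['wrist_force'],1),round(s['finger_gap'],4))
def shot(n):
    s=sense(); p,d=camera('wrist'); cv2.imwrite(f'pics/{n}.png',p[:,:,::-1]); np.savez(f'pics/{n}.npz',p=p,d=d,pos=s['position'],R=s['tcp_rot']); return p,d
E
python3 - <<'E'
from h import *
print(C(onz('side',[(280.2,201.1),(356.5,291)],.125)).round(4))
p=sense()['position']; move_l([p[0],p[1],.30]); command_gripper(0,40)
print(sense()['finger_gap'])
movep(W(.072,.30),R0); st()
print(move_l(W(.020,.181),feed=.08,until_force=25)); st('pressed'); sleep(.2); st()
q=sense()['position']; move_l(q+[0,0,.10]); 
movep(W(-.10,.33),R0); st()
shot('w1')
p,d=camera('side'); cv2.imwrite('pics/side1.png',cv2.resize(p[150:360,225:485,::-1],None,fx=2.9,fy=2.8,interpolation=cv2.INTER_CUBIC)); np.savez('pics/side1.npz',p=p,d=d)
E
```

```text
[[-0.0017  0.1369  0.125 ]
 [-0.0003 -0.1555  0.125 ]]
0.00013433088479753344
 2.93 [0.072 0.    0.3  ] [ 0.3 -0.2 -0.3] 0.0002
False
pressed 4.71 [0.0205 0.0002 0.1811] [-0.2  0.2 -0.3] 0.0002
 4.91 [2.020e-02 1.000e-04 1.811e-01] [-0.8  0.7  0.1] -0.0001
 6.31 [-1.004e-01 -2.000e-04  3.296e-01] [ 0.2 -0.2 -0.5] 0.0001
```

View pics/w1.png

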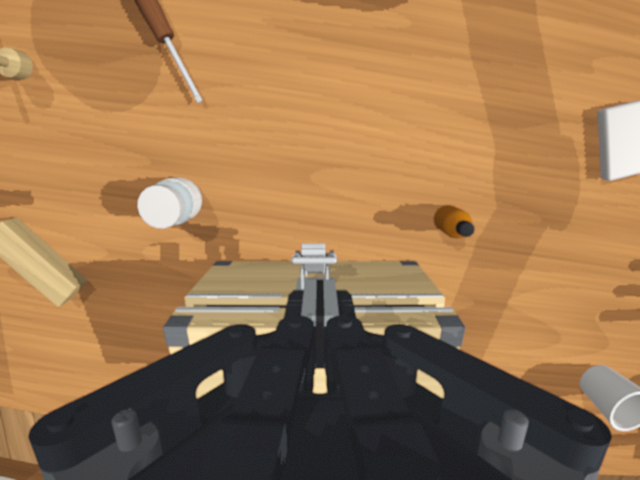

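View pics/side1.png

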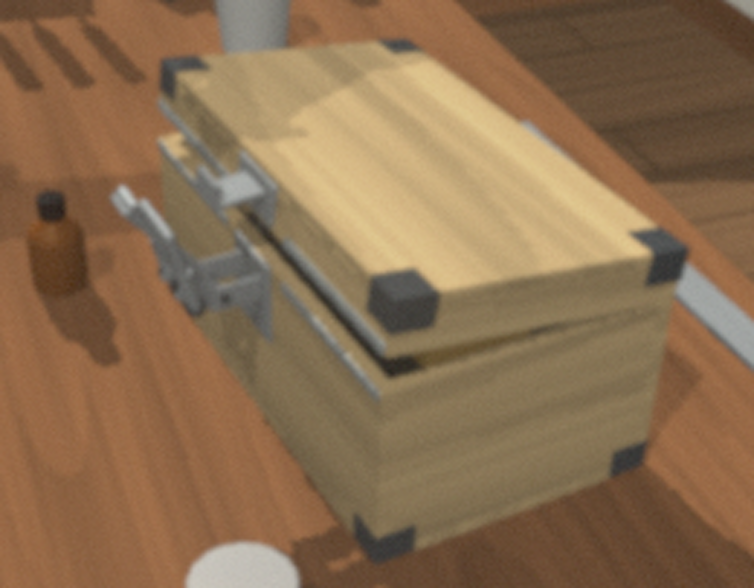

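Wrist view: the loop and handle are at (315,255), with the loop spanning columns 293–336. Side view: the lid is nearly down but still about 15 mm open at the front. I'll measure the lid angle and the latch centre, then press further.

```bash
cat >> h.py <<'E'
def wpts(f,uv):
    c=camera_params('wrist'); T=np.array(c['tool_from_camera']); d=f['d']
    u=cv2.undistortPoints(np.array(uv,float).reshape(-1,1,2),np.array(c['K']),np.array(c['dist'])).reshape(-1,2)
    z=np.array([d[int(round(v)),int(round(x))] for x,v in uv]); P=np.c_[u,np.ones(len(u))]*z[:,None]
    return (P@T[:3,:3].T+T[:3,3])@f['R'].T+f['pos']
E
python3 - <<'E'
from h import *
d=np.load('pics/side1.npz')['d']
sc=lambda L:[(int(225+a/2.9),int(150+b/2.8)) for a,b in L]
c,n,e=plane(poly('side',sc([(250,150),(400,70),(600,240),(420,260)]),d)); print('lid',C(c),n,np.arccos(abs(n[2])),e)
f=np.load('pics/w1.npz')
print(C(wpts(f,[(304,247),(323,247),(314,250),(295,259),(334,259),(314,259),(300,275),(331,275),(170,330),(458,330),(250,270),(380,270)])).round(4))
E
```

```text
lid [[ 0.08314096 -0.04231449  0.17432007]] [0.13218795 0.02141397 0.99099333] 0.13431469400065355 0.000548106425540251
[[-0.0773 -0.0153  0.1795]
 [-0.0772  0.0023  0.1791]
 [-0.0753 -0.006   0.1824]
 [-0.0604 -0.025   0.1644]
 [-0.0599  0.0133  0.1632]
 [-0.0602 -0.0064  0.1641]
 [-0.001  -0.0272  0.0585]
 [-0.001   0.0142  0.0587]
 [ 0.008  -0.1502  0.1833]
 [ 0.0077  0.1363  0.1841]
 [-0.0006 -0.0982  0.0388]
 [-0.0015  0.0826  0.0419]]
```

```bash
python3 - <<'E'
from h import *
np.save('off.npy',[.5895,-.127]); import h; h.XF,h.YC=.5895,-.127
move_l(W(-.06,.33)); movep(W(.025,.24),R0); st()
for z in [.22,.21,.20,.19,.183,.178]:
    r=move_l(W(.025,z),feed=.06,until_force=30); st(f'{z} {r}')
    if r: break
def lid():
    p,d=camera('side'); sc=lambda L:[(int(225+a/2.9),int(150+b/2.8)) for a,b in L]
    c,n,e=plane(poly('side',sc([(400,200),(520,150),(600,240),(450,280)]),d)); print('lid',np.arccos(abs(n[2])),c[2],e); return p
p=lid(); cv2.imwrite('pics/side2.png',p[:,:,::-1])
E
```

```text
7.39 [2.440e-02 1.000e-04 2.405e-01] [-0.3  0.1  0.2] -0.0
0.22 False 7.88 [ 2.47e-02 -1.00e-04  2.20e-01] [-0.2 -0.7 -0.1] 0.0001
0.21 False 8.19 [0.0247 0.     0.2093] [-0.1  0.1 -0.3] 0.0001
0.2 False 8.51 [0.0246 0.     0.1993] [-0.6  0.2 -0.2] 0.0002
0.19 False 8.82 [0.0246 0.     0.1894] [-0.2  0.1 -0.7] -0.0001
0.183 False 9.09 [0.0247 0.     0.1825] [-0.4 -0.5  0.4] -0.0
0.178 False 9.34 [0.0249 0.     0.1777] [ 0.3 -0.5  0.6] -0.0002
lid 0.11666845005464822 0.1707424701990367 0.0005191718320512515
```

View pics/side2.png

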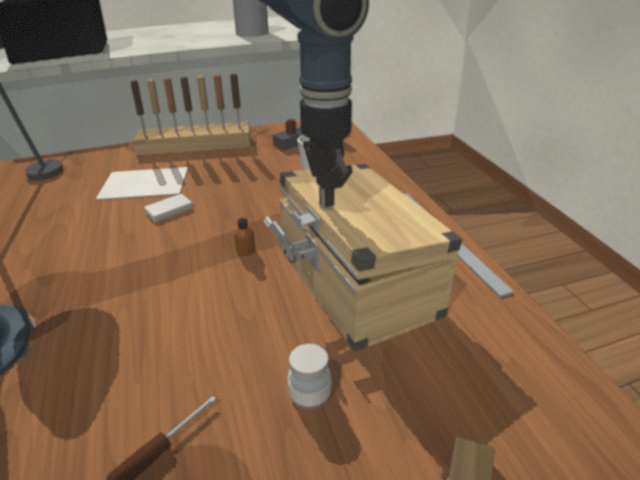

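Side view: the closed fingers rest on the lid near (328,200) while it is still about 0.117 rad open. So contact happens at about TCP height, and I'll check where the fingertips are in the wrist depth before pressing on.

```bash
python3 - <<'E'
from h import *
f=np.load('pics/w1.npz')
P=wpts(f,[(300,300),(308,297),(335,297),(343,300),(320,285),(320,300),(300,320),(340,320)]); print(((P-f['pos'])@f['R']).round(4))
for z in [.172,.166,.162,.158,.156,.154,.152,.150]:
    r=move_l(W(.025,z),feed=.05,until_force=25); st(f'{z} {r}')
    if r: break
sleep(.2)
p,d=camera('side'); sc=lambda L:[(int(225+a/2.9),int(150+b/2.8)) for a,b in L]
c,n,e=plane(poly('side',sc([(400,200),(520,150),(600,240),(450,280)]),d)); print('lid',np.arccos(abs(n[2])),c[2],e)
E
```

```text
[[ 0.006  -0.0087 -0.0189]
 [ 0.0098 -0.0052 -0.024 ]
 [ 0.0102  0.0055 -0.0248]
 [ 0.0059  0.0091 -0.0186]
 [ 0.0103 -0.0004 -0.0134]
 [ 0.0101 -0.0004 -0.0273]
 [ 0.0125 -0.007  -0.0468]
 [ 0.0124  0.0061 -0.0466]]
0.172 False 9.66 [0.0248 0.     0.1715] [ 0.3 -0.3  0.5] -0.0002
0.166 False 9.93 [0.0247 0.     0.1654] [0.3 1.2 0.2] -0.0
0.162 False 10.18 [0.0249 0.     0.1616] [ 0.2 -0.8  0.3] 0.0003
0.158 False 10.43 [0.0254 0.     0.1586] [-0.8 -0.3  4.8] -0.0
0.156 False 10.68 [0.0254 0.     0.1585] [-4.5 -0.7 13.4] 0.0005
0.154 False 10.93 [ 0.0255 -0.      0.1584] [-8.3 -0.8 22.9] -0.0003
0.152 False 11.18 [0.0255 0.     0.1582] [-12.6  -1.   32.4] 0.0001
0.15 False 11.43 [ 0.0255 -0.      0.1582] [-16.   -0.7  42.2] 0.0001
lid 0.0020740721546917535 0.16125851419744489 0.0005915311939026545
```

The lid is shut (0.002 rad), and the real fingertips sit at TCP height when closed. Next I pinch the loop arms, swing the bar over the lip and release it.

```bash
python3 - <<'E'
from h import *
move_l(W(.025,.235)); command_gripper(.065,20)
movep(W(-.058,.22),R0); move_l(W(-.058,.144),feed=.1,until_force=10); st('down')
command_gripper(.02,25); st('pinch')
s=sense(); print(s['gripper_force'])
E
cat > pin.txt <<<""
python3 - <<'E'
from h import *
if abs(sense()['finger_gap']-.045)<.006:
    p0=C(sense()['position'])[0]
    pin=np.array([-.0456,.111]); g=np.array([-.0578,.155])-pin
    for i,a in enumerate(np.linspace(.1,.87,8)):
        c,s_=np.cos(a),np.sin(a); q=np.array([g[0]*c+g[1]*s_,-g[0]*s_+g[1]*c])-g
        move_l(W(p0[0]+q[0],p0[2]+q[1]+min(.0015,.0005*(i+1)),p0[1]),feed=.08)
    st('swung'); 
    p,d=camera('side'); cv2.imwrite('pics/side3.png',cv2.resize(p[180:300,225:375,::-1],None,fx=5,fy=5,interpolation=cv2.INTER_CUBIC))
E
```

```text
down 14.37 [-0.0574  0.      0.1445] [-0.1  0.4  0.8] 0.0647
pinch 14.68 [-0.0577 -0.0003  0.1445] [-0.5  0.3  1.1] 0.0434
25.467607900500298
swung 16.68 [-0.0195 -0.0003  0.1395] [-1.4 -0.7  1. ] 0.0432
```

View pics/side3.png

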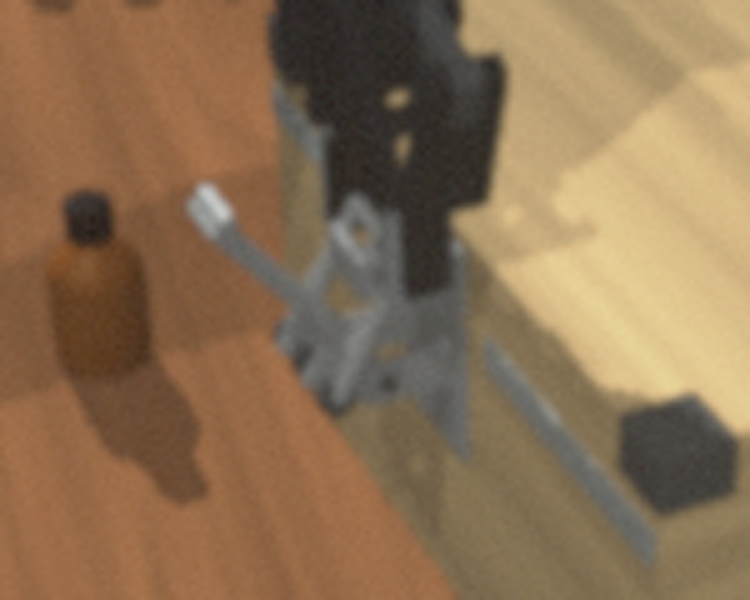

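The picture shows the loop held by the fingers (~(390,290)) and swung over towards the lid, with the handle still up and its tip at (205,205). I'll release it and look again.

```bash
python3 - <<'E'
from h import *
command_gripper(.065,20); sleep(.3); 
q=sense()['position']; move_l(q+[0,0,.09]); st()
command_gripper(0,40); movep(W(-.03,.30),R0)
p,d=camera('side'); cv2.imwrite('pics/side4.png',cv2.resize(p[180:300,225:375,::-1],None,fx=5,fy=5,interpolation=cv2.INTER_CUBIC)); np.savez('pics/side4.npz',p=p,d=d)
P=C(dep('side',[(225+205/5,180+200/5),(225+215/5,180+215/5)],d)); print(P.round(4)); st()
E
```

```text
18.12 [-0.0204 -0.0003  0.2289] [-0.4  0.3 -0.4] 0.0653
[[-0.0768  0.0014  0.1822]
 [-0.0766 -0.0067  0.1812]]
 19.18 [-3.020e-02 -1.000e-04  3.002e-01] [-0.5  0.8 -1. ] 0.0001
```

View pics/side4.png

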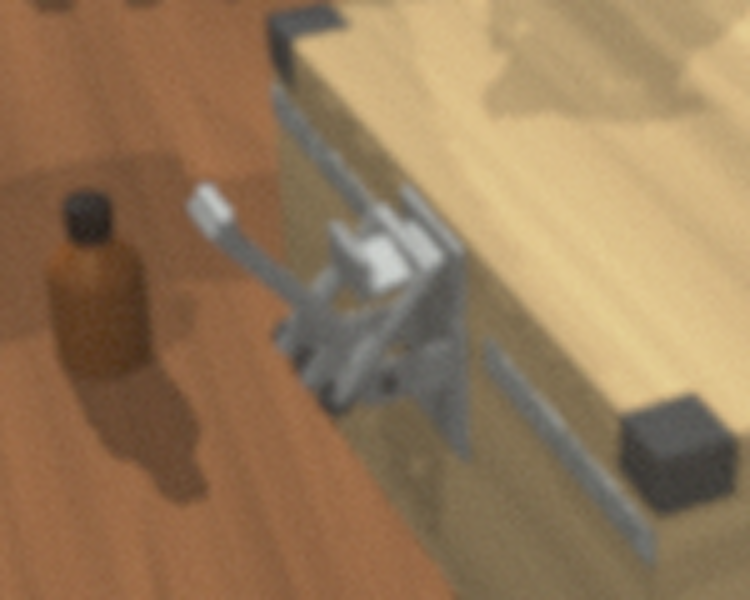

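The bar (410,235) lies on the ledge behind the lip, and the handle is still up at about 2.2. Now I push the handle round its arc with closed fingers.

```bash
python3 - <<'E'
from h import *
def tgt(phi,r=.078,off=.0025):
    u=np.array([-np.sin(phi),-np.cos(phi)]); t=np.array([-np.cos(phi),np.sin(phi)])
    k=np.array([-.026,.107])+r*u+off*t
    return W(k[0]+.0105*np.clip(-np.cos(phi)*4,-1,1),k[1]-.001)
a=tgt(2.55,off=.010); move_l(a+[0,0,.08]); move_l(a,feed=.1,until_force=8); st('start')
try:
  for phi in np.r_[np.linspace(2.45,.85,12),.75,.66,.60]:
    r=move_l(tgt(phi,off=.0015),feed=.12,until_force=25); st(f'{phi:.2f} {r}')
    if r: break
except Unreachable as e: print('unreach',phi)
p,d=camera('side'); cv2.imwrite('pics/side5.png',cv2.resize(p[180:330,215:390,::-1],None,fx=4,fy=4,interpolation=cv2.INTER_CUBIC))
E
```

```text
start 20.61 [-0.0501 -0.      0.177 ] [ 0.3  0.6 -0.2] -0.0001
2.45 False 20.89 [-0.0642 -0.0002  0.1674] [-0.1 -0.1 -0.4] 0.0
2.30 False 21.14 [-7.240e-02 -1.000e-04  1.595e-01] [0.5 0.3 0.8] 0.0001
2.16 False 21.39 [-0.0796 -0.      0.1505] [-0.1 -0.5  0.8] -0.0001
2.01 False 21.64 [-0.0855 -0.      0.1407] [-0.   0.6  0.4] -0.0001
1.87 False 21.89 [-0.0898  0.      0.1302] [ 0.6 -0.2 -0.2] 0.0
1.72 False 22.15 [-0.0967  0.      0.1194] [0.2 0.1 0.8] 0.0001
1.58 False 22.41 [-0.1041 -0.      0.1081] [-0.6 -0.5  0.6] 0.0005
1.43 False 22.67 [-0.1097 -0.      0.0967] [-0.9  0.5  1.9] 0.0001
1.29 False 22.92 [-0.1123  0.      0.0855] [-0.7 -1.   1.4] 0.0005
1.14 False 23.17 [-0.1081 -0.      0.0748] [-0.6 -1.4  0.5] 0.0001
1.00 False 23.42 [-1.028e-01  1.000e-04  6.460e-02] [-1.3 -0.9  0.2] 0.0003
0.85 False 23.67 [-0.0961  0.0002  0.0555] [ 0.  -0.2 -0.2] 0.0002
0.75 False 23.92 [-0.0906  0.0001  0.0498] [-0.4  0.3 -0.2] 0.0001
0.66 False 24.17 [-0.0853  0.0001  0.0451] [0.1 0.8 0.2] -0.0001
0.60 False 24.42 [-0.0816  0.      0.0423] [ 0.  -0.1  0.6] -0.0001
```

View pics/side5.png

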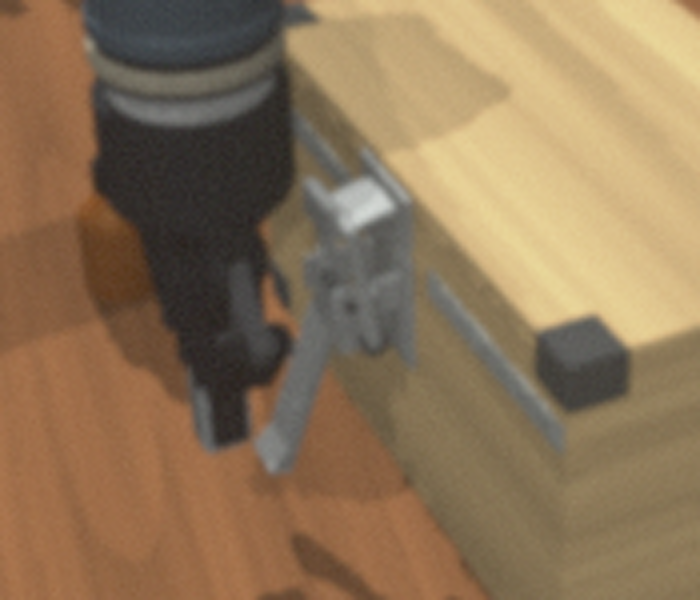

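The handle is down (tip at (275,455)), but the loop's bar is hard to make out near the lip at (325,220). I'll back off for a clear look.

```bash
python3 - <<'E'
from h import *
q=sense()['position']; move_l(q-X*.05); move_l(q-X*.05+[0,0,.2]); command_gripper(.085,20); movep(W(-.09,.29),R0)
p,d=camera('side'); a=cv2.resize(p[205:285,265:345,::-1],None,fx=5,fy=5,interpolation=cv2.INTER_CUBIC); np.savez('pics/side6.npz',p=p,d=d)
w,_=shot('w6'); b=cv2.resize(w[210:370,240:400,::-1],(400,400),interpolation=cv2.INTER_CUBIC)
cv2.imwrite('pics/m6.png',np.hstack([a,b]))
P=dep('side',[(u,v) for v in range(205,300) for u in range(265,345)],d); 
c=C(P); k=(abs(c[:,1])<.03)&(c[:,0]<-.004); c=c[k]; print('lowest handle',c[(c[:,2]<.04)&(c[:,2]>.015)][:12].round(3).tolist())
st()
E
```

```text
lowest handle [[-0.054, 0.009, 0.039], [-0.056, 0.011, 0.036], [-0.055, 0.008, 0.038], [-0.057, 0.011, 0.034], [-0.056, 0.009, 0.036], [-0.056, 0.005, 0.038], [-0.06, 0.01, 0.034], [-0.059, 0.009, 0.035], [-0.057, 0.007, 0.035], [-0.056, 0.005, 0.036], [-0.055, 0.002, 0.038], [-0.054, 0.002, 0.038]]
 27.68 [-0.0911 -0.      0.289 ] [-0.5  0.2 -0.3] 0.0853
```

View pics/m6.png

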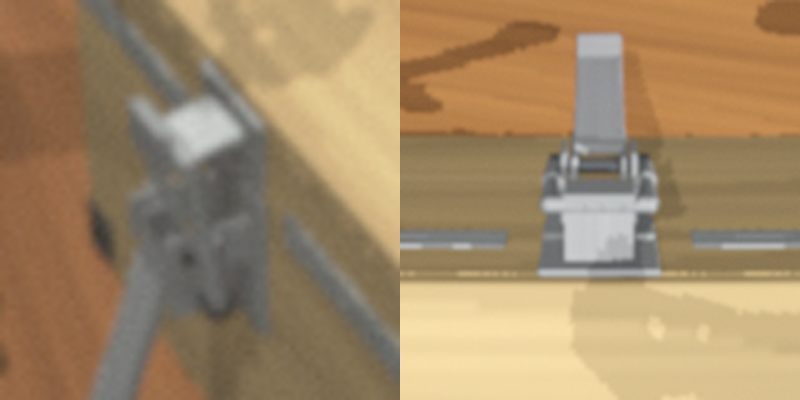

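Wrist view (right half): the crossbar at row 205 lies across the keeper inside the lip (row 185), and the handle hangs down in line. One numeric check of bar height and lid angle, then hand in.

```bash
python3 - <<'E'
from h import *
f=np.load('pics/w6.npz'); q=lambda u,v:(240+(u-400)/2.5,210+v/2.5)
B=C(wpts(f,[q(550,205),q(600,205),q(650,205)]));L=C(wpts(f,[q(600,186)]));G=C(wpts(f,[q(600,235)]))
print('bar',B.round(4).tolist(),'lip',L.round(4),'ledge',G.round(4))
d=np.load('pics/side6.npz')['d']; sc=lambda L:[(int(225+a/2.9),int(150+b/2.8)) for a,b in L]
c,n,e=plane(poly('side',sc([(400,200),(520,150),(600,240),(450,280)]),d)); lid=np.arccos(abs(n[2])); print('lid',lid)
ok=abs(B[:,2].mean()-.148)<.005 and abs(B[:,0].mean()+.026)<.006 and lid<.02
print(ok)
if ok: print(finish_job())
E
```

```text
bar [[-0.0265, -0.0189, 0.1489], [-0.0265, -0.0003, 0.1488], [-0.026, 0.0184, 0.1479]] lip [[-0.0337 -0.0003  0.1477]] ledge [[-0.0126 -0.0003  0.1457]]
lid 0.0018965818074170243
True
the job is handed in; nothing more can be done
None
```

The job is handed in: the lid is shut (about 0.002 rad), the crossbar is hooked in the keeper's seat, and the handle is down past center; the arm never went near the bottle or jar; the hand-in call gave no verdict.

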